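# Stand the gilded elephant in the drying stand

### The arm

A 7-joint arm with a two-finger parallel gripper is mounted at the origin on the work surface. World frame = base frame: x ahead of the robot, y to its left, z up, the work surface at z = 0. Lengths are in mm, angles in rad, forces in N, time in s.
With the tool pointing down it reaches from about 350 to 900 mm from the base axis. Payload 8.1 kg.
Tool frame: the origin (TCP) lies midway between the tips of the shut fingers; the grasp point (between the pads) lies 19 mm behind it; z points along the fingers, y is the line along which they close (so a half turn about z gives the same grasp; the last joint's range is limited). The gripper opens to 92 mm and grips with 3 to 60 N. Pads are 19 mm wide; open, the fingers measure 130 mm over their backs; the gripper's body (75 mm by 190 mm) begins 47 mm behind the grasp point.
Start: joints at [1.24, 0.434, 0.025, 1.573, -0.012, 1.134, -0.075], TCP at [141.121, -608.873, 226.742] pointing down, gripper open.
Joint ranges: [-2.62, 2.62], [-0.44, 2.09], [-1.27, 1.32], [0.08, 2.57], [-1.32, 4.46], [0.12, 2], [-2.74, 2.74]. Speed limits (rad/s): [2.22, 2.22, 3.01, 3.01, 3.14, 3.14, 3.14].

### API

Orientations are given as a 3x3 rotation matrix whose columns are the frame's x, y, z axes.
In Python, from workcell import monitor, eyes, arm gives the robot as it stands. The module is installed in compiled form; this text tells all that it offers.
- The arm moves only by the tool send_rows, never from a script. Its argument "motion" is a list that holds one entry, the list of rows, each a list of 5 numbers: the gripper command: -1 is fully open, 1 is shut, values between are in proportion, then the shift along the tool's x, y, z in mm, then the turn about the tool's z in degrees. In form: [[[claw, tx, ty, tz, twist], ...]]. A call has 1 to 10 rows; each row is the pose to reach, as a shift and turn from the pose commanded when the call began, along the tool's axes at that moment; what a row does not reach only later rows make up. A row lasts 1/8 s, in which the tool goes at most 62.5 mm and 10.7 degrees, less where a joint would pass 70% of its speed; a pose out of reach is approached as far as the arm can. A call with a gripper value outside its range is refused whole. The fingers move at their own pace and stop on an object; "squeeze" is the grip in N (left out, the last holds). Time passes only in rows, so rows that repeat a pose let the fingers close. It gives the time, the measured TCP pose, the force, the opening and the grip force at its end, in the units of the state.
- monitor.state(): the state, without advancing time (a new reading comes with each control period).
- eyes.grab_frame(name): name is "scene" or "side" or "wrist"; returns a dict with "frame" (400x640x3 uint8, red, green, blue), "camera_matrix" (3x3 intrinsics, pixels), "dist_coeffs" ([k1, k2, p1, p2, k3] as OpenCV has them; the pictures are not rectified), "origin" and "rotation" of the camera in the world. Camera axes: x right, y down, z forward; pixel columns grow to the right and rows downward; lengths in mm; the calibration is good to about 2 mm. A picture is of the moment at which its call begins. There is no depth.
- arm.close_job(): hands the job in; it is judged then, once.
The state is a dict: "time": time; "q": joint angles; "qd": joint speeds; "joint_torque": joint torques, N m; "tcp_pos": TCP position; "tool_rot": TCP orientation; "wrist_force": force on the tool from outside, world axes, zero at the start; "ft_torque": the same for the moment, N m; "grip_width": finger opening in mm; "grasp_force": force on a finger pad.
Only numpy, scipy, OpenCV 4.12 (cv2) and the standard library are available. Lean on these libraries where they do the work, as an engineer would, in place of code of your own. Each camera call takes 0.05 s, during which the arm holds its last target. There are 200 camera calls.

### The job

The gold elephant on its stick is glued: lift it out of the wooden gluing block and lower its stick, held all the way in, down through the empty steel eyelet of the drying stand until the round disc sits flat on the eyelet, then let go. Leave the giraffe and the penguin where they are.

Things in the scene. Friction and masses are not known exactly. Their poses are not given: they have to be found in the camera images.
- elephant: Gold elephant (long trunk) on a 60 mm wood disc 8 mm thick; 12 mm stick reaching 65 mm below disc. Origin: centre of disc underside; z up the stick, x where it faces. Flat-sided body to grip: x -27 to 23 mm, 34 wide (y), z 22 to 52 mm. Ears 56 wide at x 26, top z 57; trunk to x 58. ~120 g. Starts upright, disc flat on a fixed 75 mm wood cube (origin 75 mm over table), stick loose in its 18 mm hole.
- eyelet (a point): Centre of the empty eyelet's hole, at the ring's top face; z up. Fixed flat steel ring, level, 100 mm above the table: hole 30 mm across, 48 mm outside, 8 mm thick; a disc rests on it. Its x points to the 12 mm post 56 mm away, no higher than the ring. Under it a wooden foot, top 18 mm above the table. The twin stand, 150 mm off or more, holds the penguin.
- giraffe: Gold giraffe (long neck), leave alone. Same stick, disc and origin as the elephant; it rises 110 mm above its origin, its horns 185 mm above the table. Stands in a like block 150 mm or more from the elephant's; which is left or right varies.
- penguin: Gold penguin (upright, rounded), finished, leave alone. Same stick, disc and origin as the elephant; 68 mm high above its origin, 168 mm above the table. Sits in the eyelet of the other, like stand.
Things that resemble listed ones, but are neither listed nor needed, are in the scene too. What is shaped like the elephant but pink is not meant.

How it is judged (in metres and radians):
On the way:
1. the gripper, still holding the elephant, lowers its stick into the empty eyelet (horizontal distance between elephant and eyelet below 0.014 m and z of elephant in the frame of eyelet between -0.004 and 0.04 m and angle between elephant's own z axis and vertical below 0.3 rad and contact force between the fingers and elephant above 1 N), for 0.05 s.
At the end, for the whole second after the job is handed in: The elephant's stick is through the empty eyelet (axis within 14 mm of the hole's centre), its disc resting on the ring within 5 mm in height and upright within 10 degrees, let go and at rest (horizontal distance between elephant and eyelet below 0.014 m and z of elephant in the frame of eyelet between -0.005 and 0.005 m and angle between elephant's own z axis and vertical below 0.17 rad and linear speed of elephant below 0.03 m/s and contact force between the fingers and elephant below 0.1 N); the robot touches nothing.
It fails at once if the giraffe is moved more than 25 mm or tipped over (distance of giraffe from where it was at the start of the episode above 0.025 m or angle between giraffe's own z axis and vertical above 0.5 rad).
It fails at once if the penguin is moved more than 25 mm or tipped over (distance of penguin from where it was at the start of the episode above 0.025 m or angle between penguin's own z axis and vertical above 0.5 rad).
It also fails if it takes over 45 s, if anything falls off the work surface, if the arm or the gripper's body presses on something with over 40 N, if the wrist force passes 120 N, or if a joint passes its speed limit or range.

## Working session

There is one attempt and no reset: what is moved stays moved. The work goes in short steps, Python scripts to look and compute and a tool call to move; the robot and the scene stay as the last step left them, time stands still between calls to the robot, and variables do not carry over. Pictures are saved under pics/ and viewed, at most 13 in all, crops included, and the job is handed in when it is done.

Besides the shell and the picture viewer there is one more tool, called after ">>>" as name([rows], argument=value, ...), one row to a line, values as JSON. send_rows: Moves the arm, as the interface text tells. Its arguments: {"type":"object","properties":{"motion":{"type":"array","items":{"type":"array","items":{"type":"array","items":{"type":"number"}}}},"squeeze":{"type":"number"}},"required":["motion"]}

```bash
mkdir -p pics; cat > h.py <<'E'
import numpy as np, cv2
from workcell import monitor, eyes, arm
def grab(n,save=None):
    f=eyes.grab_frame(n)
    if save: cv2.imwrite('pics/'+save,cv2.cvtColor(f['frame'],cv2.COLOR_RGB2BGR))
    return f
def ray(f,uv):
    p=cv2.undistortPoints(np.array([[uv]],float),np.array(f['camera_matrix'],float),np.array(f['dist_coeffs'],float))[0,0]
    d=np.array(f['rotation'])@np.array([p[0],p[1],1.]); return np.array(f['origin'],float),d/np.linalg.norm(d)
def plane(f,uv,z):
    o,d=ray(f,uv); return o+d*(z-o[2])/d[2]
def tri(f1,a,f2,b):
    o1,d1=ray(f1,a);o2,d2=ray(f2,b)
    A=np.stack([d1,-d2],1); s=np.linalg.lstsq(A,o2-o1,rcond=None)[0]
    p,q=o1+s[0]*d1,o2+s[1]*d2
    return (p+q)/2,np.linalg.norm(p-q)
def proj(f,P):
    R=np.array(f['rotation']).T
    return cv2.projectPoints(np.array(P,float).reshape(-1,1,3),cv2.Rodrigues(R)[0],-R@np.array(f['origin'],float),np.array(f['camera_matrix'],float),np.array(f['dist_coeffs'],float))[0][:,0]
E
python3 - <<'E'
from h import *
import pickle
fs={n:grab(n,n+'0.png') for n in('scene','side','wrist')}
pickle.dump(fs,open('f0.pkl','wb'))
for n,f in fs.items(): print(n,np.round(f['origin']),np.round(f['rotation'],2).tolist(),np.round(f['camera_matrix'][0][0]))
s=monitor.state();print(s['time'],s['tcp_pos'],np.round(s['tool_rot'],3).tolist())
E
```

```text
scene [888. 487. 910.] [[-0.75, 0.5, -0.44], [0.66, 0.56, -0.5], [-0.0, -0.66, -0.75]] 387.0
side [ -8. 746. 715.] [[-0.87, -0.28, 0.4], [-0.49, 0.49, -0.72], [0.0, -0.83, -0.56]] 391.0
wrist [ 223. -589.  384.] [[0.23, -0.93, -0.3], [-0.97, -0.22, -0.07], [-0.0, 0.31, -0.95]] 357.0
0.15 [ 141.01785441 -608.50232206  226.11904133] [[0.974, 0.226, -0.0], [0.226, -0.974, 0.001], [-0.0, -0.001, -1.0]]
```

View pics/scene0.png

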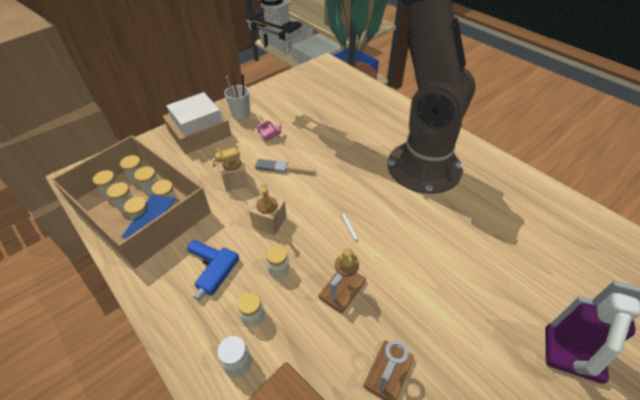

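View pics/side0.png

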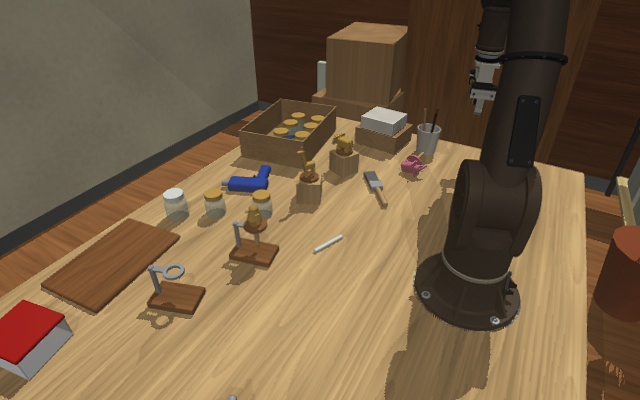

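Scene picture: candidates are the gold elephant on its block (228,158), the giraffe (266,203), the pink elephant on the table (269,130) and the penguin in a stand (347,262). The empty eyelet is at (397,351) in scene and (173,271) in side. My choice is the gold figure at scene (228,158), side (345,143). I'll check it in a close crop.

```bash
python3 - <<'E'
from h import *
a=cv2.imread('pics/scene0.png');b=cv2.imread('pics/side0.png')
c=lambda i,x,y:cv2.resize(i[y-36:y+36,x-48:x+48],(400,300),interpolation=cv2.INTER_CUBIC)
cv2.imwrite('pics/crop1.png',np.vstack([np.hstack([c(a,228,165),c(b,345,155)]),np.hstack([c(a,397,355),c(b,173,275)])]))
E
```

```text
(no output)
```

View pics/crop1.png

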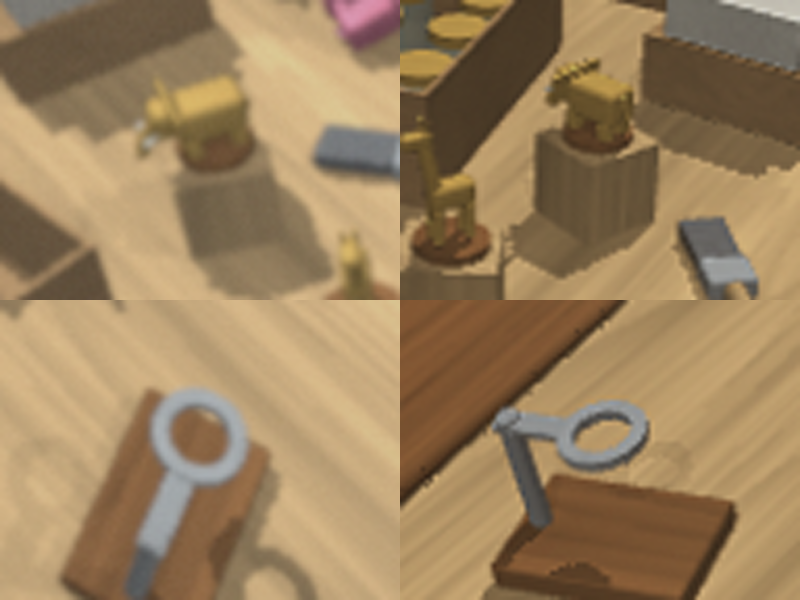

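The crop confirms it: a gold elephant with trunk and ears on a block, its disc near scene (232,165) and side (344.5,151). The empty ring is open, with its hole at scene (397.5,351) and side (173.5,271.5), and the post trails off to the camera's left. Next I triangulate.

```bash
python3 - <<'E'
from h import *
import pickle
F=pickle.load(open('f0.pkl','rb'));a,b=F['scene'],F['side']
for n,u,v in [('disc',(232.3,165),(344.5,150.7)),('trunk',(214.5,164.5),(333,143.5)),('reartop',(239,150),(352.5,141)),('hole',(397.5,351.2),(173.5,271.4)),('post',(382.5,385),(151.5,267.5)),
 ('giraffehead',(265,187),(302,153)),('giraffedisc',(267,205),(309,176)),('penguin',(347,265),(255.5,227))]:
    p,e=tri(a,u,b,v);print(n,p.round(1),round(e,1))
print(plane(a,(397.5,351.2),100),plane(b,(173.5,271.4),100),plane(a,(232.3,165),83),plane(b,(344.5,150.7),83))
# hole by inner contour
for f,c in((a,(397,351)),(b,(173,271))):
    h=cv2.cvtColor(f['frame'],cv2.COLOR_RGB2HSV);m=((h[...,1]<70)&(h[...,2]>90)).astype('uint8')
    cs,hi=cv2.findContours(m,cv2.RETR_CCOMP,cv2.CHAIN_APPROX_NONE)
    for k,q in enumerate(cs):
        x,y=q[:,0].mean(0)
        if abs(x-c[0])<15 and abs(y-c[1])<15 and len(q)>12: print(hi[0][k],len(q),x,y,cv2.fitEllipse(q))
s=monitor.state();print(s['wrist_force'])
E
```

```text
disc [ 513.5 -362.3   77.8] 8.4
trunk [ 563.5 -377.7   92.2] 3.3
reartop [ 482.8 -357.6  124.8] 8.3
hole [573.  367.   97.6] 1.4
post [638.7 383.3  85.5] 15.0
giraffehead [ 540.8 -131.7  172.2] 2.7
giraffedisc [ 532.3 -151.9   81.2] 4.3
penguin [509.  149.7  98.8] 1.0
[574.22510616 368.02863871 100.        ] [570.725228   367.70837225 100.        ] [ 518.63836101 -351.42776445   83.        ] [ 510.35062146 -361.14826675   83.        ]
[-1 -1 -1  1] 39 396.2564102564103 351.2307692307692 ((396.2471008300781, 351.1925964355469), (12.698969841003418, 15.158163070678711), 136.00938415527344)
[21 18 20 -1] 94 165.51063829787233 270.3936170212766 ((168.02755737304688, 270.37908935546875), (15.505815505981445, 36.0056037902832), 92.01396179199219)
[-1 -1 -1 19] 36 173.0 270.02777777777777 ((172.96636962890625, 270.0546875), (9.66360855102539, 14.861566543579102), 71.90496063232422)
[-0.05790453 -0.27062351 -0.09861714]
```

View pics/wrist0.png

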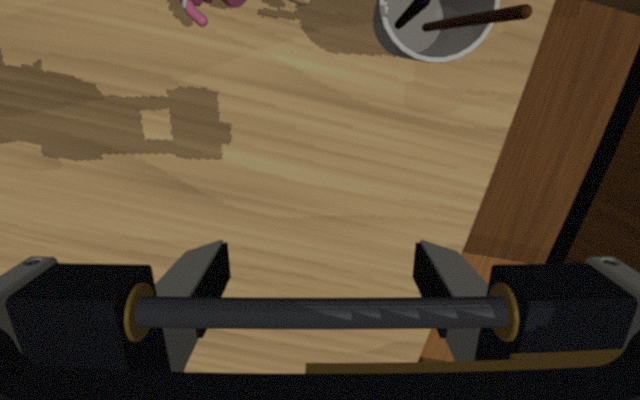

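The wrist view shows only table at the start pose. Image top is tool +x and the fingers close along the image's horizontal. I'm moving above the elephant at about (515,-358), heading near -14°.

>>> send_rows([
  [[-1, 0, 0, -30, 0], [-1, 50, -20, -60, 3], [-1, 105, -40, -60, 8], [-1, 160, -60, -60, 12], [-1, 215, -82, -60, 16], [-1, 270, -103, -60, 20], [-1, 325, -125, -60, 24], [-1, 380, -145, -60, 27], [-1, 420, -160, -60, 27], [-1, 420, -160, -60, 27]],
])

```text
time: 1.4
tcp_pos: [517.5, -354.2, 286.0]
tool_rot: [[0.972, -0.234, 0.0], [-0.234, -0.972, 0.002], [-0.0, -0.002, -1.0]]
wrist_force: [-0.8, -0.2, -0.8]
grip_width: 91.6
grasp_force: 0.0
```

```bash
python3 - <<'E'
from h import *
import pickle
f=grab('wrist','wrist1.png');pickle.dump(f,open('w1.pkl','wb'))
s=monitor.state();print(s['time'],s['tcp_pos'],np.round(s['tool_rot'],3).tolist(),s['qd'],s['q'])
E
```

```text
1.45 [ 515.25785364 -356.58508471  286.06703197] [[0.971, -0.238, -0.001], [-0.238, -0.971, 0.001], [-0.001, -0.001, -1.0]] [ 0.0409871  -0.01596202  0.04052329  0.01476251  0.01365139  0.00099416
  0.00959095] [ 0.54442575  0.40115731 -0.03533242  1.47561915  0.01404457  1.26612118
 -1.30320348]
```

View pics/wrist1.png

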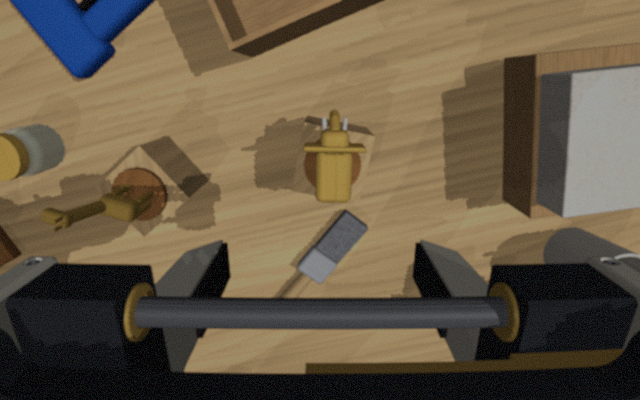

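The wrist view shows the gold elephant centred at (335,160), facing up the image, with its disc at about (332,166). The giraffe is at the left at (125,200). Now its position and axis.

```bash
python3 - <<'E'
from h import *
import pickle
w=pickle.load(open('w1.pkl','rb'));F=pickle.load(open('f0.pkl','rb'))
h=cv2.cvtColor(w['frame'],cv2.COLOR_RGB2HSV);R=w['frame'].astype(int)
m=((h[...,1]>140)&(h[...,0]>17)&(h[...,0]<30)).astype('uint8');m[:,:280]=0;m[:,390:]=0;m[:90]=0;m[210:]=0
L=[]
for r in range(108,206,3):
    x=np.where(m[r])[0]
    if len(x): print(r,x.min(),x.max(),len(x),end='; ')
    if len(x) and 162<=r<=194: L.append((r,x.min(),x.max()+1))
print()
for r,a,b in L[::3]: print(r,plane(w,(a,r),127)[:2].round(1),plane(w,(b,r),127)[:2].round(1))
mid=np.array([(plane(w,(a,r),127)+plane(w,(b,r),127))/2 for r,a,b in L])
d=np.polyfit(mid[:,0],mid[:,1],1);print('axis deg',np.degrees(np.arctan(d[0])),'mid',mid.mean(0))
for n,u,v in[('disc',(232.3,165),(344.5,150.7))]:
    for c,uv in(('scene',u),('side',v)): p,e=tri(w,(332,166),F[c],uv);print(n,c,p.round(1),round(e,1))
p,e=tri(w,(335,113),F['scene'],(215,161));print('trunk',p,e)
p,e=tri(w,(333,199),F['side'],(352.5,141));print('reartop',p,e);p,e=tri(w,(333,199),F['scene'],(239,150));print('reartop',p,e)
print(plane(w,(332,166),83))
E
```

```text
111 332 336 5; 114 330 337 8; 117 330 338 8; 120 330 338 9; 123 330 339 10; 126 330 340 10; 129 329 340 12; 132 323 346 23; 135 321 347 27; 138 320 347 24; 141 321 348 28; 144 306 362 56; 147 304 363 58; 150 304 364 60; 153 309 351 35; 156 316 352 36; 159 316 352 35; 162 315 352 37; 165 316 352 36; 168 315 352 38; 171 315 351 36; 174 315 351 36; 177 315 351 37; 180 315 351 37; 183 316 352 35; 186 316 349 34; 189 316 349 34; 192 316 349 34; 195 316 349 32; 198 317 348 31; 201 322 346 23; 
162 [ 532.1 -351.3] [ 524.1 -384.8]
171 [ 524.  -349.3] [ 516.1 -382.2]
180 [ 515.7 -347.2] [ 507.7 -380.4]
189 [ 507.1 -346. ] [ 499.7 -376.8]
axis deg -14.931909665826232 mid [ 514.39448045 -364.54869186  127.        ]
disc scene [ 512.3 -364.1   70.6] 1.4
disc side [ 513.1 -364.7   80.5] 2.0
trunk [ 563.93939213 -377.58129955  107.0078975 ] 9.71319509439998
reartop [ 487.89819565 -361.74396482  124.16660148] 10.901307193599635
reartop [ 486.7944839  -358.15524872  118.32370623] 7.923157525123209
[ 514.54930923 -364.26058149   83.        ]
```

>>> send_rows([
  [[-1, -0.5, 8, 30, 1], [-1, -0.5, 8, 80, 1], [-1, -0.5, 8, 125, 1], [-1, -0.5, 8, 125, 1], [-1, -0.5, 8, 125, 1]],
])

```text
time: 2.08
tcp_pos: [511.9, -367.1, 163.6]
tool_rot: [[0.966, -0.259, 0.001], [-0.259, -0.966, -0.001], [0.002, 0.001, -1.0]]
wrist_force: [0.4, 0.5, 0.5]
grip_width: 91.6
grasp_force: 0.0
```

```bash
python3 - <<'E'
from h import *
f=grab('wrist','wrist2.png')
s=monitor.state();T=s['tcp_pos'];R=np.array(s['tool_rot']);print(s['time'],T,R.round(3).tolist())
h=cv2.cvtColor(f['frame'],cv2.COLOR_RGB2HSV)
m=((h[...,1]>140)&(h[...,0]>17)&(h[...,0]<30)).astype('uint8');m[:,:230]=0;m[:,410:]=0;m[285:]=0
mid=[]
for r in range(60,290,8):
    x=np.where(m[r])[0]
    if len(x):
        a,b=plane(f,(x.min(),r),127),plane(f,(x.max()+1,r),127);print(r,x.min(),x.max(),(R.T@((a+b)/2-T)).round(1)[:2],np.linalg.norm(a-b).round(1))
E
```

```text
2.125 [ 512.44115075 -367.15049909  164.12035758] [[0.966, -0.259, 0.003], [-0.259, -0.966, -0.002], [0.003, 0.001, -1.0]]
124 311 320 [61.3 -3. ] 5.4
132 309 322 [57. -3.] 7.6
140 308 323 [52.6 -3. ] 8.8
148 309 322 [48.2 -3.1] 7.7
156 298 334 [43.7 -2.8] 20.5
164 294 337 [39.2 -3.1] 24.6
172 281 356 [34.6 -1.4] 42.8
180 269 362 [29.9 -3.1] 53.3
188 268 362 [25.2 -3.4] 54.3
196 287 344 [20.4 -3.2] 33.3
204 287 344 [15.5 -3.2] 33.6
212 289 343 [10.6 -2.9] 32.1
220 289 343 [ 5.6 -3. ] 32.3
228 289 343 [ 0.5 -3. ] 32.6
236 291 342 [-4.7 -2.7] 31.0
244 290 342 [-10.  -3.] 31.9
252 291 342 [-15.3  -2.7] 31.5
260 294 337 [-20.7  -3.4] 26.9
```

View pics/wrist2.png

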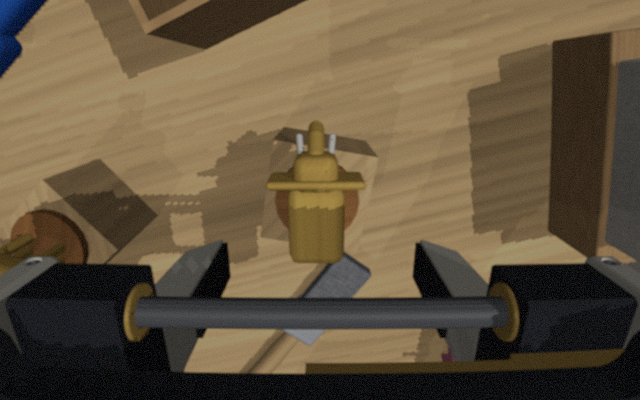

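The elephant is axis-aligned between the fingers at (316,220), 3 mm off in y. I'm correcting, descending and gripping.

>>> send_rows([
  [[-1, 1, -3, 30, 0], [-1, 1, -3, 67, 0], [-1, 1, -3, 67, 0], [-1, 1, -3, 67, 0], [1, 1, -3, 67, 0], [1, 1, -3, 67, 0], [1, 1, -3, 67, 0], [1, 1, -3, 67, 0], [1, 1, -3, 67, 0], [1, 1, -3, 67, 0]],
], squeeze=25)

```text
time: 3.38
tcp_pos: [513.5, -363.2, 94.7]
tool_rot: [[0.966, -0.258, -0.0], [-0.258, -0.966, -0.0], [-0.0, 0.0, -1.0]]
wrist_force: [-0.2, -0.2, -0.4]
grip_width: 36.7
grasp_force: 0.3
```

>>> send_rows([
  [[1, 0, 0, 0, 0], [1, 0, 0, 0, 0], [1, 0, 0, -5, 0], [1, 0, 0, -30, 0], [1, 0, 0, -80, 0], [1, 0, 0, -130, 0], [1, 0, 0, -165, 0], [1, 0, 0, -165, 0], [1, 0, 0, -165, 0]],
])

```text
time: 4.5
tcp_pos: [513.0, -362.8, 258.8]
tool_rot: [[0.966, -0.258, -0.001], [-0.258, -0.966, 0.001], [-0.001, -0.0, -1.0]]
wrist_force: [-0.3, -0.7, -2.1]
grip_width: 33.8
grasp_force: 25.0
```

>>> send_rows([
  [[1, 0, 0, -35, 0], [1, 0, 0, -80, 0], [1, -11, -40, -80, -4], [1, -24, -92, -80, -10], [1, -38, -144, -80, -16], [1, -51, -196, -80, -22], [1, -65, -248, -80, -28], [1, -79, -300, -80, -34], [1, -92, -352, -80, -40], [1, -92, -352, -80, -40]],
])

```text
time: 5.75
tcp_pos: [514.4, 5.9, 338.3]
tool_rot: [[0.902, 0.432, -0.003], [0.432, -0.902, 0.002], [-0.002, -0.003, -1.0]]
wrist_force: [-0.7, -0.3, -1.7]
grip_width: 34.1
grasp_force: 25.0
```

>>> send_rows([
  [[1, 20, -42, 0, -4], [1, 44, -92, 0, -8], [1, 68, -142, 0, -12], [1, 92, -192, 0, -16], [1, 114, -240, 0, -20], [1, 133, -273, 0, -20], [1, 133, -273, 0, -20], [1, 133, -273, 0, -20]],
])

```text
time: 6.75
tcp_pos: [520.6, 302.8, 338.3]
tool_rot: [[0.707, 0.707, -0.002], [0.707, -0.707, -0.002], [-0.003, 0.0, -1.0]]
wrist_force: [0.8, -1.6, -1.0]
grip_width: 34.1
grasp_force: 25.0
```

```bash
python3 - <<'E'
from h import *
import pickle
F={n:grab(n,n+'3.png') for n in('scene','side','wrist')}
s=monitor.state();F['T']=s['tcp_pos'];F['R']=s['tool_rot'];pickle.dump(F,open('f3.pkl','wb'))
print(s['time'],s['tcp_pos'],np.round(s['tool_rot'],3).tolist(),np.round(s['q'],2))
E
```

```text
6.9 [520.85163861 302.53293435 339.42392193] [[0.708, 0.706, -0.0], [0.706, -0.708, -0.001], [-0.001, 0.001, -1.0]] [-0.27  0.38 -0.51  1.42  0.19  1.39 -1.56]
```

View pics/wrist3.png

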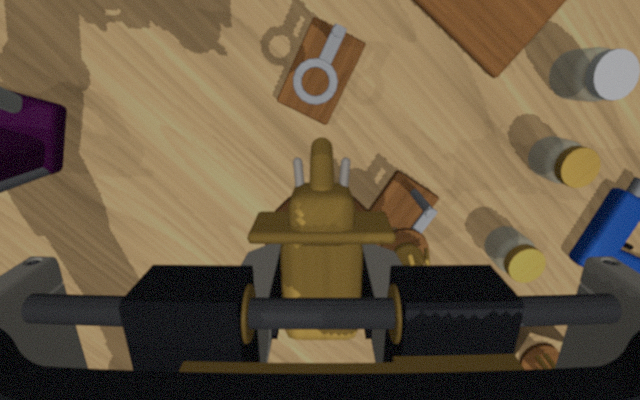

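View pics/side3.png

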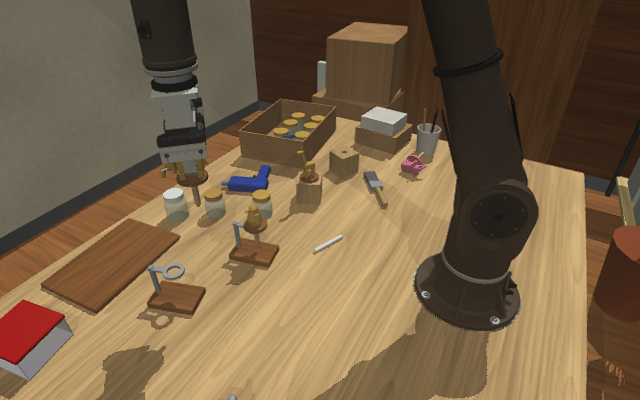

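Wrist view: the held elephant is centred at (320,250) and the empty ring is at (315,81). The side view shows the stick hanging straight, its tip near (197,206).

```bash
python3 - <<'E'
from h import *
import pickle
F=pickle.load(open('f3.pkl','rb'));F0=pickle.load(open('f0.pkl','rb'));T=np.array(F['T']);R=np.array(F['R'])
w=F['wrist'];h=cv2.cvtColor(w['frame'],cv2.COLOR_RGB2HSV);m=((h[...,1]<70)&(h[...,2]>90)).astype('uint8')
cs,hi=cv2.findContours(m,cv2.RETR_CCOMP,cv2.CHAIN_APPROX_NONE)
for k,q in enumerate(cs):
    c=q[:,0].mean(0)
    if hi[0][k][3]>=0 and len(q)>30 and np.hypot(*(c-(315,81)))<15:
        e=cv2.fitEllipse(q);print(e,len(q));W=e[0]
H=plane(w,W,100);print('hole wrist',H,'tool',(R.T@(H-T)).round(1))
for n,u in(('scene',(396.25,351.2)),('side',(172.97,270.05))):
    p,e=tri(w,W,F0[n],u);print(n,p.round(1),round(e,1))
g=w['frame'];h3=h
m=((h[...,1]>140)&(h[...,0]>17)&(h[...,0]<30))
for r in(150,170,235):
    x=np.where(m[r,230:410])[0]+230;print(r,x.min(),x.max())
ears=plane(w,(321,235),339-20+57);print('ears in tool',(R.T@(ears-T)).round(1))
# expected projections of origin/stick tip assuming tool x offset +2
for n in('scene','side'):
    for z in(20,-45-0): pass
    P=[T+R@np.array([2,0,-20.]),T+R@np.array([2,0,-20.])*1+[0,0,0],T+R@np.array([2,0,85.])]
    P[0]=T+R@np.array([2,0,20.]);print(n,proj(F[n],[P[0],P[2]]).round(1).tolist())
a=cv2.imread('pics/scene3.png');b=cv2.imread('pics/side3.png')
def c(i,f):
    x,y=proj(f,[T+R@np.array([2,0,45.])])[0].astype(int);print('origin',x-40,y-40);return cv2.resize(i[y-40:y+40,x-40:x+40],(400,400),interpolation=cv2.INTER_CUBIC)
cv2.imwrite('pics/crop3.png',np.hstack([c(a,F['scene']),c(b,F['side'])]))
E
```

```text
((314.8612976074219, 81.00975036621094), (27.872800827026367, 28.535831451416016), 176.7739715576172) 80
hole wrist [575.55386223 366.58333616 100.        ] tool [ 84.2  -6.9 239.3]
scene [575.6 366.4  98.8] 0.5
side [575.2 366.  100.1] 1.4
150 312 330
170 310 332
235 249 396
ears in tool [ 30.1  -0.3 -36.6]
scene [[407.5, 259.2], [401.9, 277.8]]
side [[192.2, 178.8], [197.9, 206.0]]
origin 365 226
origin 154 149
```

View pics/crop3.png

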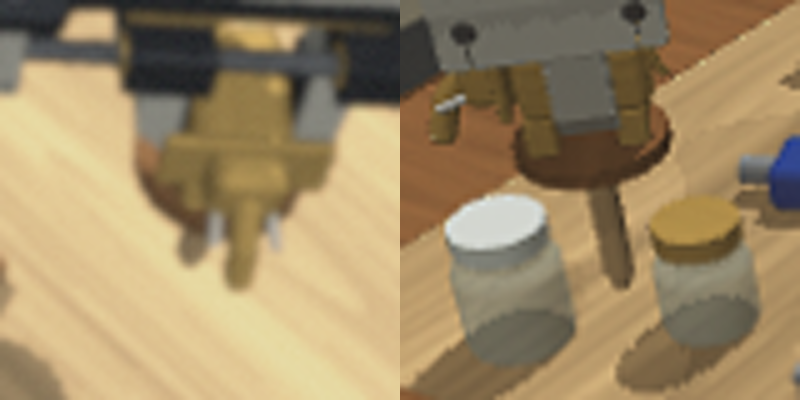

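The crop agrees with the prediction to within 1 px: the stick tip is at scene (403,278) and side (198,206), upright. I'm going over the hole at (575.5,366.5,100), stopping with the tip just above it.

>>> send_rows([
  [[1, 40, -3, 0, 0], [1, 81.5, -7, 0, 0], [1, 81.5, -7, 40, 0], [1, 81.5, -7, 90, 0], [1, 81.5, -7, 130, 0], [1, 81.5, -7, 137, 0], [1, 81.5, -7, 137, 0], [1, 81.5, -7, 137, 0], [1, 81.5, -7, 137, 0]],
])

```text
time: 8.02
tcp_pos: [573.5, 367.4, 204.4]
tool_rot: [[0.707, 0.708, 0.002], [0.708, -0.707, 0.001], [0.003, 0.0, -1.0]]
wrist_force: [0.3, -0.7, -2.0]
grip_width: 34.3
grasp_force: 25.0
```

```bash
python3 - <<'E'
from h import *
import pickle
F={n:grab(n,n+'4.png') for n in('scene','side')}
s=monitor.state();T=np.array(s['tcp_pos']);R=np.array(s['tool_rot'])
print(s['time'],T,R.round(3).tolist(),s['grasp_force'],'hole in tool',R.T@(np.array([575.5,366.5,100])-T))
for n in F: print(n,proj(F[n],[T+R@np.array([3,0,85.]),[575.5,366.5,100]]).round(1).tolist())
a=cv2.imread('pics/scene4.png');b=cv2.imread('pics/side4.png')
c=lambda i,x,y:cv2.resize(i[y-30:y+30,x-30:x+30],(400,400),interpolation=cv2.INTER_CUBIC)
cv2.imwrite('pics/crop4.png',np.hstack([c(a,397,340),c(b,173,260)]))
E
```

```text
8.125 [573.28779868 367.19713537 203.75237593] [[0.707, 0.708, 0.001], [0.708, -0.707, 0.001], [0.002, 0.0, -1.0]] 24.99767303466797 hole in tool [  0.91257367   2.02287693 103.75456868]
scene [[398.9, 348.7], [396.5, 351.0]]
side [[169.5, 264.9], [172.4, 270.3]]
```

View pics/crop4.png

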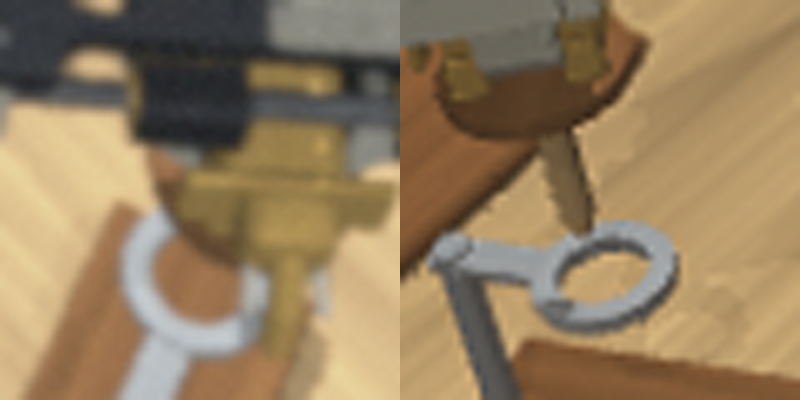

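The side crop shows the tip at (170,264), just above the ring. It needs about -2 mm in x and +2 mm in y. I'm lowering.

>>> send_rows([
  [[1, -2, 2, 0, 0], [1, -2, 2, 0, 0], [1, -2, 2, 15, 0], [1, -2, 2, 35, 0], [1, -2, 2, 55, 0], [1, -2, 2, 70, 0], [1, -2, 2, 76, 0], [1, -2, 2, 78, 0], [1, -2, 2, 78, 0], [1, -2, 2, 78, 0]],
])

```text
time: 9.38
tcp_pos: [573.3, 364.3, 125.4]
tool_rot: [[0.707, 0.708, 0.001], [0.708, -0.707, 0.001], [0.001, 0.0, -1.0]]
wrist_force: [0.2, -0.3, -1.4]
grip_width: 33.9
grasp_force: 25.0
```

>>> send_rows([
  [[1, 0, 0, 2, 0], [1, 0, 0, 3, 0], [1, 0, 0, 4, 0], [1, 0, 0, 4, 0], [1, 0, 0, 4, 0]],
])

```text
time: 10.0
tcp_pos: [573.0, 364.0, 120.7]
tool_rot: [[0.707, 0.708, 0.0], [0.708, -0.707, -0.0], [-0.0, 0.0, -1.0]]
wrist_force: [0.3, 0.8, -1.3]
grip_width: 34.0
grasp_force: 25.0
```

>>> send_rows([
  [[1, 0, 0, 1, 0], [1, 0, 0, 1.5, 0], [1, 0, 0, 1.5, 0], [1, 0, 0, 1.5, 0]],
])

```text
time: 10.5
tcp_pos: [573.1, 364.1, 119.6]
tool_rot: [[0.707, 0.708, 0.0], [0.708, -0.707, 0.0], [0.0, 0.0, -1.0]]
wrist_force: [-2.2, -1.0, 6.0]
grip_width: 33.9
grasp_force: 25.0
```

```bash
python3 - <<'E'
from h import *
F={n:grab(n,n+'5.png') for n in('scene','side')}
print(monitor.state()['wrist_force'])
b=cv2.imread('pics/side5.png');a=cv2.imread('pics/scene5.png')
c=lambda i,x,y:cv2.resize(i[y-30:y+30,x-30:x+30],(400,400),interpolation=cv2.INTER_CUBIC)
cv2.imwrite('pics/crop5.png',np.hstack([c(a,397,345),c(b,173,268)]))
E
```

```text
[-2.24722416 -1.69690218  5.7411588 ]
```

View pics/crop5.png

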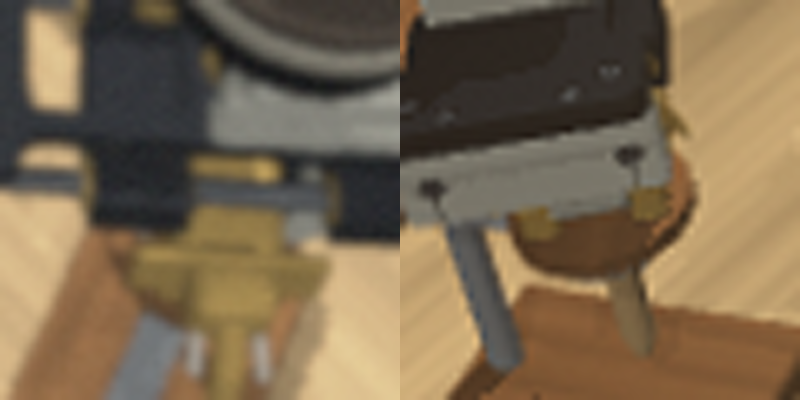

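Contact of about 7 N. In the side crop the stick passes below the disc at (630,310) and the disc hides the ring, so it is seated. I'm releasing and retreating.

>>> send_rows([
  [[0.2, 0, 0, -0.5, 0], [-1, 0, 0, -0.5, 0], [-1, 0, 0, -0.5, 0], [-1, 0, 0, -0.5, 0], [-1, 0, 0, -0.5, 0], [-1, 0, 0, -0.5, 0], [-1, 0, 0, -40, 0], [-1, 0, 0, -90, 0], [-1, 0, 0, -150, 0], [-1, 0, 0, -180, 0]],
])

```text
time: 11.85
tcp_pos: [573.5, 364.9, 303.3]
tool_rot: [[0.706, 0.708, 0.004], [0.708, -0.706, 0.003], [0.005, 0.0, -1.0]]
wrist_force: [0.9, -0.1, 0.1]
grip_width: 92.0
grasp_force: 0.0
```

>>> send_rows([
  [[-1, -60, 0, 0, 0], [-1, -100, 0, 0, 0], [-1, -100, 0, 0, 0], [-1, -100, 0, 0, 0]],
])

```text
time: 12.35
tcp_pos: [502.9, 293.6, 299.6]
tool_rot: [[0.707, 0.708, 0.001], [0.708, -0.707, 0.001], [0.001, 0.0, -1.0]]
wrist_force: [0.5, -0.2, -0.6]
grip_width: 92.1
grasp_force: 0.0
```

```bash
python3 - <<'E'
from h import *
F={n:grab(n,n+'6.png') for n in('scene','side')}
s=monitor.state();print(s['time'],s['wrist_force'],s['grip_width'])
print([proj(F[n],[[575.5,366.5,100]]).round(1).tolist() for n in F])
b=cv2.imread('pics/side6.png');a=cv2.imread('pics/scene6.png')
c=lambda i,x,y:cv2.resize(i[y-40:y+40,x-40:x+40],(400,400),interpolation=cv2.INTER_CUBIC)
cv2.imwrite('pics/crop6.png',np.hstack([c(a,397,345),c(b,173,268)]))
E
```

```text
12.45 [0.56501791 0.38497564 0.20923548] 92.09374118525965
[[[396.5, 351.0]], [[172.4, 270.3]]]
```

View pics/crop6.png

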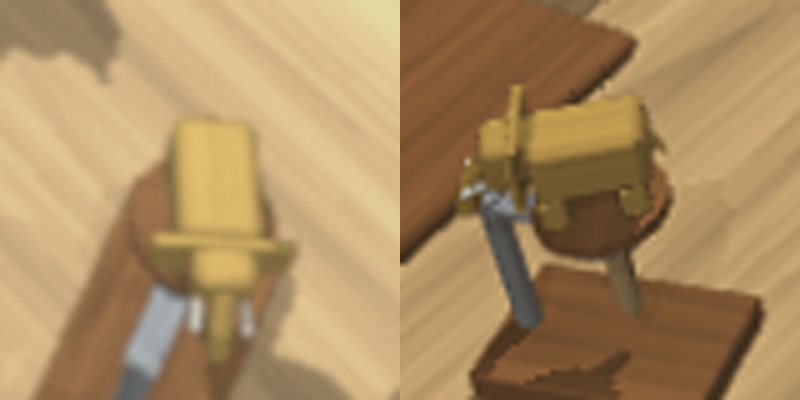

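The elephant sits upright on the eyelet with its disc flat at about scene (397,345) and side (173,272), the stick through the hole, and the gripper clear. Handing in.

```bash
python3 -c "
from h import *
print(arm.close_job())"
```

```text
the job is handed in; nothing more can be done
None
```

The gold elephant's stick is through the empty eyelet with its disc seated on the ring, released and standing upright in the last pictures; I kept the arm clear of the giraffe and penguin, and handed the job in at about 12.5 s with no verdict returned.

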